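Put the bead tumbler in gear for the drum that is on it

ROBOT

A 6-joint arm with a two-finger parallel gripper is mounted at the origin on the work surface. World frame = base frame: x ahead of the robot, y to its left, z up, the work surface at z = 0. Lengths are in m, angles in rad, forces in N, time in s.
With the tool pointing down it reaches from about 0.375 to 0.975 m from the base axis. Payload 3.8 kg.
Tool frame: the origin (TCP) lies midway between the tips of the shut fingers; the grasp point (between the pads) lies 19 mm behind it; z points along the fingers, y is the line along which they close (so a half turn about z gives the same grasp; the last joint's range is limited). The gripper opens to 85 mm and grips with 20 to 120 N. Pads are 22 mm wide; open, the fingers measure 114 mm over their backs; the gripper's body (76 mm by 85 mm) begins 54 mm behind the grasp point. The pads swing forward as they close: fully open they stand 13 mm farther back than shut.
Start: joints at [1.142, 0.264, 1.604, -0, 1.274, -0.037], TCP at [0.258, 0.624, 0.231] pointing down, gripper open.
Joint ranges: [-2.63, 2.63], [-0.94, 2.18], [0.31, 2.57], [-1.31, 4.45], [0, 2.66], [-2.55, 2.55]. Speed limits (rad/s): [2.57, 2.57, 3.14, 3.14, 3.14, 3.14].

INTERFACE

Orientations are given as a rotation vector (axis times angle).
In Python, from workcell import bot gives the robot as it stands.
- The arm moves only by the tool servo_tool, never from a script. Its argument "series" is a list of rows, each a list of 7 numbers: the shift along the world's x, y, z in units of 0.15 m (1.0 is 0.15 m), then the turn, a rotation vector about the world's x, y, z in units of 180 degrees (1.0 is 180 degrees), then the closure, from 0 (fully open) to 1 (shut). A call has 1 to 20 rows; each row is the pose to reach, as a shift and turn from the pose commanded when the call began, turning the shorter way round; what a row does not reach only later rows make up. A row lasts 1/10 s, in which the tool goes at most 50 mm and 8.59 degrees, less where a joint would pass 70% of its speed; a pose out of reach is approached as far as the arm can. A call with a number of a shift or a turn outside -1 to 1 is refused whole. A call with a gripper value outside its range is refused whole. The fingers move at their own pace and stop on an object; "newtons" is the grip in N (left out, the last holds). Time passes only in rows, so rows that repeat a pose let the fingers close. It gives the time, the measured TCP pose, the force, the opening and the grip force at its end, in the units of the state.
- bot.read_state(): the state, without advancing time (a new reading comes with each control period).
- bot.read_camera(name): name is "scene" or "top" or "wrist"; returns the picture (480x640x3 uint8, red, green, blue); there is no depth.
- bot.camera_info(name): a dict with "vertical_fov" (degrees; the focal length in pixels is half the picture's height over the tangent of half this angle, whatever the lens; pixels are square), "cx", "cy" (the principal point, pixels), "R" (3x3) and "t" (3): a world point X has camera coordinates R X + t. Camera axes: x right, y down, z forward; pixel columns grow to the right and rows downward; lengths in m; the calibration is good to about 2 mm. A picture is of the moment at which its call begins: read the wrist's pose just before it. camera_info takes no time and is no camera call; for the wrist camera it gives the pose at the moment of the call.
- bot.finish_job(): hands the job in; it is judged then, once.
Trained networks look in the newest picture that a camera, given by its name, has taken for a name from the list of things; names that differ only in an ending like _2 or _b are one class to them, and where a whole thing is asked for, a point or a joint stands for the part that bears it (a point fixed in the world has none). Each returns a list of dicts, best first, with "score" (0 to 1); they miss things now and then, are a little off and sometimes report something else, mostly with a low value. They report only what shows in the picture. A call takes as long as a camera call. They do not tell look-alikes from the thing itself.
- bot.recognise(target, camera): "box" ([left, top, right, bottom] as shares, 0 to 1, of the picture: columns of its width, rows of its height, round what is visible of it).
- bot.trace(target, camera): "mask" (480x640 bool, what is visible of it) and "box" ([left, top, right, bottom] as shares, 0 to 1, of the picture: columns of its width, rows of its height, round what is visible of it).
- bot.mark_of(target, camera): "at" ([row, column] as shares, 0 to 1, of the picture: columns of its width, rows of its height: a listed point, or the origin of a listed thing).
The state is a dict: "time": time; "q": joint angles; "joint_vel": joint speeds; "joint_torque": joint torques, N m; "tool_pos": TCP position; "tcp_rot": TCP orientation; "wrist_force": force on the tool from outside, world axes, zero at the start; "torque": the same for the moment, N m; "width": opening from 0.0 (shut) to 1.0 (fully open); "grip_force": force on a finger pad.
Only numpy, scipy, OpenCV 4.12 (cv2) and the standard library are available. Lean on these libraries where they do the work, as an engineer would, in place of code of your own. Each camera call takes 0.05 s, during which the arm holds its last target. There are 200 camera calls.

TASK

Put the bead tumbler in gear for the drum: take the black ball-topped gear lever sideways along the neutral slot of its H-shaped gate to the side where the drum lies, then push it forward (away from the robot) fully home in that slot and let go. The drum lies on one of the two roller beds beside the gate, a bead tray is parked on the other; leave both where they are.

Things in the scene. Friction and masses are not known exactly. Their poses are not given: they have to be found in the camera images.
- tumbler: White machine, base 220 x 440 x 35 mm, fixed, yaw within 15 deg. Origin: underside centre, on the table; x = forward, away from robot, y = left. A 130 mm square housing in its middle bears a steel gate plate, top at z 120 mm, with an H cut-out: slots along x at y = +-22 mm, x -35 to 35 mm, 20 mm wide, joined by a 20 mm wide cross slot (neutral) at x = 0. Roller beds at y = +-150 mm. Dial unused.
- knob (a point): Centre of the 34 mm black ball on the gear lever (12 mm shaft), 180 mm above its pivot at (0, 0, 30) mm of the tumbler; tilts both ways. Tumbler frame, mm: starts at x 0, |y| < 20, z 210; ends of neutral x 0, y +-44, z 205; fully forward, at the stop: x 51, y +-44, z 197. Gate edges block the rest; the ball has 8 mm play each way in the slots. Moves with 1 to 2 N, stays where left.
- drum_mid (a point): Centre of the drum: grey cylinder, 80 mm diameter, 130 mm long, dark bands, steel stud at its near end, lying along x on the left or right roller bed; centre 95 mm, top 135 mm above the table. Loose, not to be moved.
- tray_mid (a point): Centre of the open white bead tray, 130 x 90 x 30 mm, parked on the other roller bed, rim 90 mm above the table. Loose, not to be moved.
There are look-alikes about, which are no part of the job. What is shaped like the part that bears drum_mid but green or yellow is not meant.

How it is judged:
By the outcome, as a careful person would: the job done as asked, in the order asked, and still so for the second after the job is handed in, with the robot touching nothing.
It also fails if it takes over 29 s, if anything falls off the work surface, if the arm or the gripper's body presses on something with over 40 N, if the wrist force passes 120 N, or if a joint passes its speed limit or range.

## Working session

There is one attempt and no reset: what is moved stays moved. The work goes in short steps, Python scripts to look and compute and a tool call to move; the robot and the scene stay as the last step left them, time stands still between calls to the robot, and variables do not carry over. Pictures are saved under pics/ and viewed, at most 10 in all, crops included, and the job is handed in when it is done.

Besides the shell and the picture viewer there is one more tool, called by a JSON object that holds its "fn" and its "kwargs", one argument or row to a line. servo_tool: Moves the arm, as the interface text tells. Shifts and turns lie within -1 to 1; 1 stands for 0.15 m of shift or 180 degrees of turn. Its arguments: {"type":"object","properties":{"series":{"type":"array","items":{"type":"array","items":{"type":"number"}}},"newtons":{"type":"number"}},"required":["series"]}

```bash
mkdir -p pics; cat > h.py <<'E'
import numpy as np, cv2
from workcell import bot
def ray(cam,px):
    i=bot.camera_info(cam); f=240/np.tan(np.radians(i["vertical_fov"])/2)
    R=np.array(i["R"]);t=np.array(i["t"])
    d=R.T@np.array([(px[0]-i["cx"])/f,(px[1]-i["cy"])/f,1]); return -R.T@t,d
def atz(cam,px,z):
    o,d=ray(cam,px); return o+d*(z-o[2])/d[2]
def proj(cam,X):
    i=bot.camera_info(cam); f=240/np.tan(np.radians(i["vertical_fov"])/2)
    c=np.array(i["R"])@X+np.array(i["t"]); return c[:2]/c[2]*f+[i["cx"],i["cy"]]
def tri(p1,p2,c1="scene",c2="top"):
    a,u=ray(c1,p1);b,v=ray(c2,p2)
    s=np.linalg.lstsq(np.c_[u,-v],b-a,rcond=None)[0]
    P,Q=a+s[0]*u,b+s[1]*v; return (P+Q)/2,np.linalg.norm(P-Q)
E
python3 - <<'E'
from h import *
np.set_printoptions(precision=3,suppress=True)
Z=dict(tumbler=0,knob=.21,drum_mid=.095,tray_mid=.075)
for c in("scene","top"):
    im=bot.read_camera(c); cv2.imwrite(f"pics/{c}0.png",im[:,:,::-1])
    for n in Z:
        for r in bot.mark_of(n,c)[:3]:
            p=np.array([r["at"][1]*640,r["at"][0]*480]); print(c,n,round(r["score"],2),p,atz(c,p,Z[n]))
s=bot.read_state();print(s["time"],s["tool_pos"],s["tcp_rot"])
E
```

```text
scene tumbler 0.72 [356.032 308.208] [0.564 0.021 0.   ]
scene knob 0.77 [357.376 220.992] [0.554 0.012 0.21 ]
scene drum_mid 0.75 [278.912 274.32 ] [ 0.545 -0.134  0.095]
scene drum_mid 0.74 [420.992 213.696] [0.379 0.214 0.095]
scene drum_mid 0.7 [185.216 376.416] [ 0.764 -0.303  0.095]
scene tray_mid 0.65 [434.304 279.984] [0.586 0.171 0.075]
top tumbler 0.56 [303.68 240.72] [0.556 0.027 0.   ]
top knob 0.72 [307.072 218.976] [0.556 0.01  0.21 ]
top drum_mid 0.86 [451.904 179.904] [ 0.692 -0.307  0.095]
top drum_mid 0.83 [429.184 346.8  ] [ 0.319 -0.257  0.095]
top drum_mid 0.63 [193.6   342.288] [0.305 0.242 0.095]
top tray_mid 0.85 [239.808 221.184] [0.579 0.17  0.075]
0.5 [0.258 0.624 0.231] [-0.611 -3.082  0.   ]
```

View pics/scene0.png

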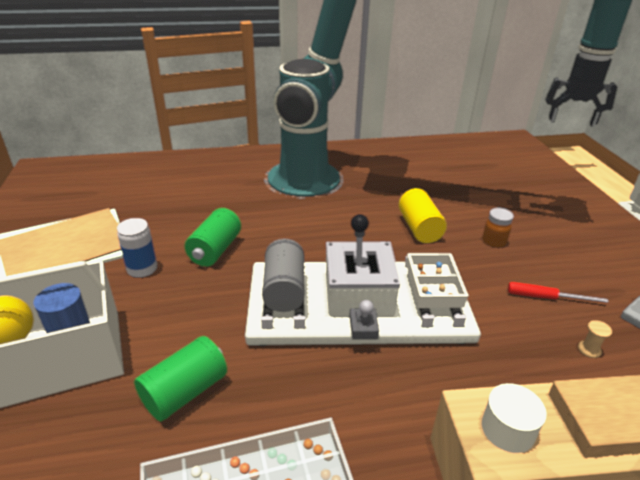

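View pics/top0.png

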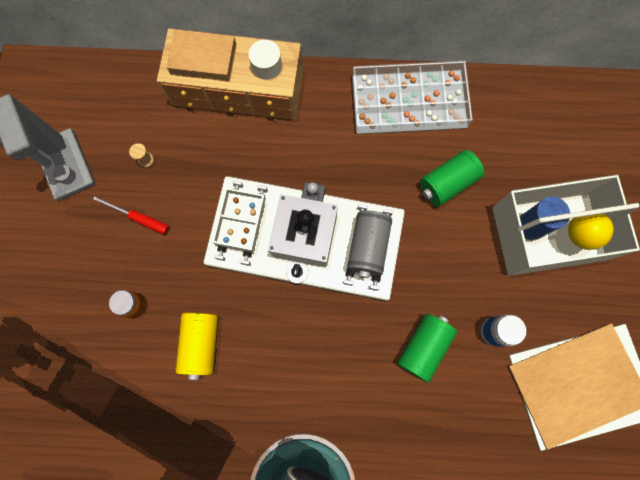

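The scene view, which faces the robot, shows the grey drum at (284,275), the black knob at (360,223) and the bead tray at (435,280). In the top view the drum is at (370,245), the knob at (306,219) and the tray at (240,222). So the drum is on the robot's right, the tumbler's -y side. The green and yellow cylinders are look-alikes. Next I'll get the yaw and origin from the base corners.

```bash
python3 - <<'E'
from h import *
np.set_printoptions(precision=4,suppress=True)
C=[atz("top",p,.035)[:2] for p in [(225,178),(405,208),(388,298),(205,265)]]  # far-left, far-right, near-right, near-left
print(np.array(C))
print([round(float(np.linalg.norm(C[i]-C[(i+1)%4])),3) for i in range(4)])
o=np.mean(C,0); y=(C[0]+C[3]-C[1]-C[2]); yaw=np.arctan2(-y[0],y[1]); print("o",o,np.degrees(yaw))
K,e=tri((357.4,221),(307,219)); print("knob",K,e)
bot.read_camera("top"); m=bot.trace("knob","top"); 
for r in m[:2]:
    ys,xs=np.where(r["mask"]); print(r["score"],xs.mean(),ys.mean(),xs.min(),xs.max(),ys.min(),ys.max())
R=np.array([[np.cos(yaw),-np.sin(yaw)],[np.sin(yaw),np.cos(yaw)]])
print("knob in tumbler",R.T@(K[:2]-o))
# plate corners z=.12
P=np.array([atz("top",p,.12)[:2] for p in [(280,194),(337,204),(325,264),(268,253)]]);print(P.mean(0))
y=P[0]+P[3]-P[1]-P[2];print(np.degrees(np.arctan2(-y[0],y[1])))
for v in [(0,-.044),(.051,-.044),(0,-.15),(0,.15)]: print(v,o+R@v)
s=bot.read_state(); from scipy.spatial.transform import Rotation as Ro
print(Ro.from_rotvec(s["tcp_rot"]).as_matrix())
E
```

```text
[[ 0.6934  0.2223]
 [ 0.6383 -0.2099]
 [ 0.4239 -0.1742]
 [ 0.4807  0.2498]]
[0.436, 0.217, 0.428, 0.214]
o [0.5591 0.022 ] -7.452399307512493
knob [0.5558 0.0109 0.2116] 0.0017065102434646756
knob in tumbler [-0.0018 -0.0115]
[0.5577 0.0239]
-8.091705072071234
(0, -0.044) [ 0.5534 -0.0216]
(0.051, -0.044) [ 0.6039 -0.0282]
(0, -0.15) [ 0.5396 -0.1267]
(0, 0.15) [0.5785 0.1707]
[[-0.9242  0.3819  0.    ]
 [ 0.3819  0.9242  0.    ]
 [-0.      0.0001 -1.    ]]
```

{"fn": "servo_tool", "kwargs": {
  "series": [
    [0,0,0.6,0,0,0,0],
    [0.5,-1,0.6,0,0,0.083,0],
    [0.5,-1,0.6,0,0,0.083,0],
    [0.5,-1,0.6,0,0,0.083,0],
    [0.5,-1,0.6,0,0,0.083,0],
    [0.5,-1,0.6,0,0,0.083,0]
  ]
}}

```text
time: 1.2
tool_pos: [0.3345, 0.4719, 0.3233]
tcp_rot: [0.211, 3.132, 0.003]
wrist_force: [0.3, 0.2, 0.8]
width: 1.001
grip_force: 0.0
```

{"fn": "servo_tool", "kwargs": {
  "series": [
    [0.5,-1,0,0,0,0,0],
    [0.5,-1,0,0,0,0,0],
    [0.5,-1,0,0,0,0,0],
    [0.5,-1,0,0,0,0,0]
  ]
}}

```text
time: 1.6
tool_pos: [0.4088, 0.3215, 0.3211]
tcp_rot: [0.209, 3.134, -0.002]
wrist_force: [-0.4, 1.3, 0.5]
width: 0.999
grip_force: 0.0
```

{"fn": "servo_tool", "kwargs": {
  "series": [
    [0.5,-1,0,0,0,0,0],
    [0.5,-1,0,0,0,0,0],
    [0.5,-1,0,0,0,0,0],
    [0.5,-1,0,0,0,0,0]
  ]
}}

```text
time: 2.0
tool_pos: [0.4842, 0.1713, 0.321]
tcp_rot: [0.21, 3.134, -0.002]
wrist_force: [-1.0, 0.3, 0.4]
width: 0.999
grip_force: 0.0
```

{"fn": "servo_tool", "kwargs": {
  "series": [
    [0.5,-1,0,0,0,0,0],
    [0.5,-1,0,0,0,0,0],
    [0.5,-1,0,0,0,0,0],
    [0.5,-1,0,0,0,0,0],
    [0.5,-1,0,0,0,0,0],
    [0.5,-1,0,0,0,0,0]
  ]
}}

```text
time: 2.6
tool_pos: [0.5576, 0.0248, 0.3207]
tcp_rot: [-0.206, -3.133, -0.002]
wrist_force: [-0.5, 0.4, 0.2]
width: 1.001
grip_force: 0.0
```

{"fn": "servo_tool", "kwargs": {
  "series": [
    [-0.01,-0.09,0,0,0,0,0],
    [-0.01,-0.09,-0.2,0,0,0,0],
    [-0.01,-0.09,-0.4,0,0,0,0],
    [-0.01,-0.09,-0.6,0,0,0,0],
    [-0.01,-0.09,-0.75,0,0,0,0],
    [-0.01,-0.09,-0.9,0,0,0,0],
    [-0.01,-0.09,-0.9,0,0,0,0],
    [-0.01,-0.09,-0.9,0,0,0,0]
  ],
  "newtons": 20
}}

```text
time: 3.4
tool_pos: [0.5558, 0.011, 0.1865]
tcp_rot: [-0.204, -3.134, 0.0]
wrist_force: [-0.1, 0.3, -0.1]
width: 0.996
grip_force: 0.0
```

```bash
python3 - <<'E'
from h import *
im=bot.read_camera("scene"); cv2.imwrite("pics/s1.png",cv2.resize(im[150:360,220:500,::-1],None,fx=2.5,fy=2.5))
s=bot.read_state();print(s["time"],s["tool_pos"],s["wrist_force"])
E
```

```text
3.45 [0.55674476 0.01083896 0.18763292] [ 0.40121104 -0.35441033  0.6741849 ]
```

View pics/s1.png

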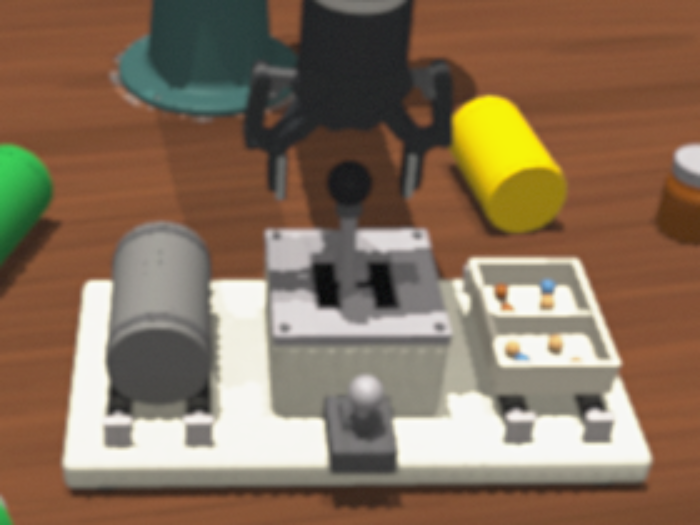

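The crop shows the ball at (350,185), centred between the open fingers at (278,175) and (410,172). I'll close on it.

{"fn": "servo_tool", "kwargs": {
  "series": [
    [0,0,0,0,0,0,1],
    [0,0,0,0,0,0,1],
    [0,0,0,0,0,0,1],
    [0,0,0,0,0,0,1],
    [0,0,0,0,0,0,1],
    [0,0,0,0,0,0,1],
    [0,0,0,0,0,0,1],
    [0,0,0,0,0,0,1]
  ],
  "newtons": 20
}}

```text
time: 4.25
tool_pos: [0.5569, 0.0104, 0.1872]
tcp_rot: [0.206, 3.133, 0.0]
wrist_force: [0.1, 1.3, 5.8]
width: 0.383
grip_force: 19.8
```

{"fn": "servo_tool", "kwargs": {
  "series": [
    [-0.004,-0.04,-0.004,0,0,0,1],
    [-0.008,-0.08,-0.01,0,0,0,1],
    [-0.012,-0.12,-0.016,0,0,0,1],
    [-0.017,-0.16,-0.023,0,0,0,1],
    [-0.021,-0.19,-0.028,0,0,0,1],
    [-0.025,-0.22,-0.033,0,0,0,1],
    [-0.025,-0.22,-0.033,0,0,0,1],
    [-0.025,-0.22,-0.033,0,0,0,1]
  ]
}}

```text
time: 5.05
tool_pos: [0.5525, -0.0229, 0.1815]
tcp_rot: [0.206, 3.135, 0.0]
wrist_force: [-1.0, 4.0, 6.0]
width: 0.383
grip_force: 20.0
```

{"fn": "servo_tool", "kwargs": {
  "series": [
    [0.04,-0.005,-0.002,0,0,0,1],
    [0.09,-0.012,-0.006,0,0,0,1],
    [0.14,-0.018,-0.012,0,0,0,1],
    [0.19,-0.025,-0.02,0,0,0,1],
    [0.24,-0.032,-0.03,0,0,0,1],
    [0.28,-0.037,-0.039,0,0,0,1],
    [0.31,-0.041,-0.046,0,0,0,1],
    [0.34,-0.045,-0.053,0,0,0,1],
    [0.34,-0.045,-0.053,0,0,0,1],
    [0.34,-0.045,-0.053,0,0,0,1]
  ]
}}

```text
time: 6.05
tool_pos: [0.6033, -0.0295, 0.1729]
tcp_rot: [-0.206, -3.134, 0.0]
wrist_force: [-0.2, 0.2, 1.8]
width: 0.379
grip_force: 20.2
```

{"fn": "servo_tool", "kwargs": {
  "series": [
    [0.02,-0.003,-0.004,0,0,0,1],
    [0.03,-0.004,-0.006,0,0,0,1],
    [0.03,-0.004,-0.006,0,0,0,1],
    [0.03,-0.004,-0.006,0,0,0,1]
  ]
}}

```text
time: 6.45
tool_pos: [0.6062, -0.0298, 0.172]
tcp_rot: [-0.205, -3.131, 0.0]
wrist_force: [-5.0, 0.7, 4.1]
width: 0.382
grip_force: 20.4
```

```bash
python3 - <<'E'
from h import *
im=bot.read_camera("scene"); cv2.imwrite("pics/s2.png",cv2.resize(im[150:360,220:500,::-1],None,fx=2.5,fy=2.5))
for c in("scene","top"):
    if c=="top": bot.read_camera(c)
    for r in bot.mark_of("knob",c)[:1]:
        p=np.array([r["at"][1]*640,r["at"][0]*480]); print(c,r["score"],p,atz(c,p,.197))
E
```

```text
scene 0.83 [338.816 239.904] [ 0.58869148 -0.0293564   0.197     ]
top 0.5 [328.576 196.512] [ 0.60864203 -0.03052858  0.197     ]
```

View pics/s2.png

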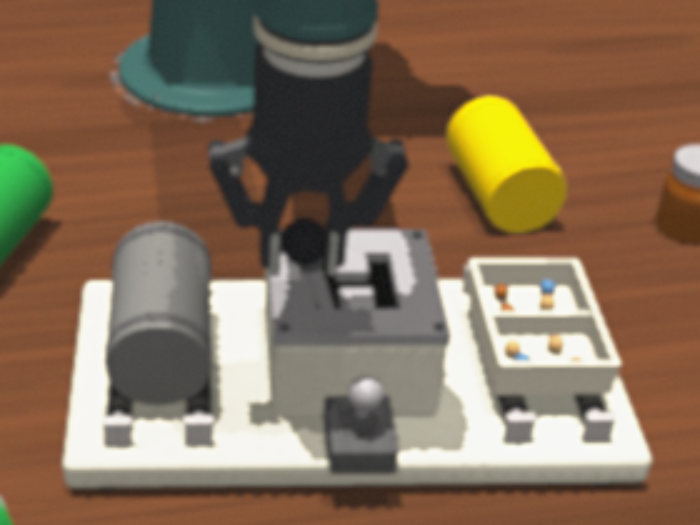

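The crop shows the ball at (305,243), in the drum-side slot and forward. The force is building up, so I'll press slightly more, then release and check.

{"fn": "servo_tool", "kwargs": {
  "series": [
    [0.02,-0.003,0,0,0,0,1],
    [0.03,-0.004,0,0,0,0,1],
    [0.03,-0.004,0,0,0,0,1],
    [0.03,-0.004,0,0,0,0,1]
  ]
}}

```text
time: 7.05
tool_pos: [0.6073, -0.03, 0.1715]
tcp_rot: [-0.205, -3.123, -0.0]
wrist_force: [-15.1, 2.3, 8.8]
width: 0.382
grip_force: 20.6
```

{"fn": "servo_tool", "kwargs": {
  "series": [
    [0,0,0,0,0,0,0.25],
    [0,0,0,0,0,0,0.25],
    [0,0,0,0,0,0,0.25],
    [0,0,0,0,0,0,0.25],
    [0,0,0.1,0,0,0,0.25],
    [0,0,0.25,0,0,0,0.25],
    [0,0,0.5,0,0,0,0.25],
    [0,0,0.8,0,0,0,0.25],
    [-0.4,0,1,0,0,0,0.25],
    [-0.9,0,1,0,0,0,0.25],
    [-0.9,0,1,0,0,0,0.25],
    [-0.9,0,1,0,0,0,0.25],
    [-0.9,0,1,0,0,0,0.25]
  ]
}}

```text
time: 8.35
tool_pos: [0.4777, -0.0307, 0.3243]
tcp_rot: [0.206, 3.131, -0.0]
wrist_force: [0.8, 0.1, -0.4]
width: 0.75
grip_force: 0.0
```

```bash
python3 - <<'E'
from h import *
for c in("scene","top"):
    im=bot.read_camera(c)
    if c=="scene": cv2.imwrite("pics/s3.png",cv2.resize(im[150:360,220:500,::-1],None,fx=2.5,fy=2.5))
    else: cv2.imwrite("pics/t3.png",cv2.resize(im[140:320,190:420,::-1],None,fx=3,fy=3))
    for r in bot.mark_of("knob",c)[:1]:
        p=np.array([r["at"][1]*640,r["at"][0]*480]); print(c,r["score"],p,atz(c,p,.197))
    for X in ([.604,-.028,.197],[.5958,-.027,.199]): print(c,proj(c,np.array(X)))
print(bot.read_state()["tool_pos"])
E
```

```text
scene 0.79 [343.104 242.592] [ 0.59773597 -0.02357422  0.197     ]
scene [341.41474963 244.90828407]
scene [341.02298371 241.20758718]
top 0.71 [369.28 242.88] [ 0.51578902 -0.11626852  0.197     ]
top [327.23281077 198.64137315]
top [326.5499414  202.20738934]
[ 0.47855139 -0.03065669  0.32249922]
```

View pics/s3.png

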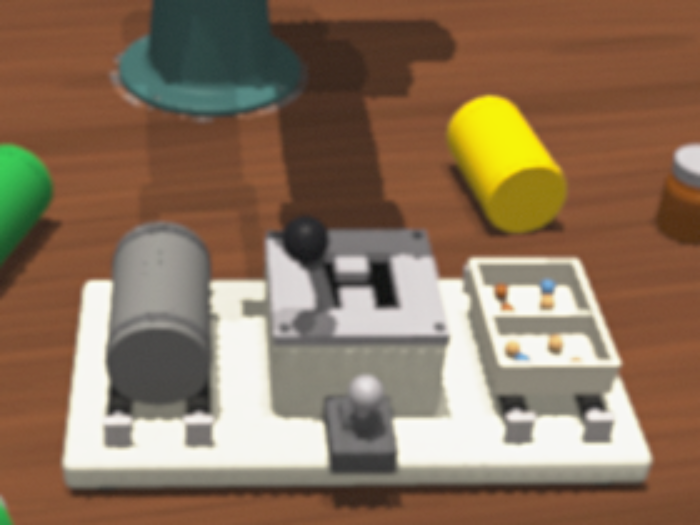

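View pics/t3.png

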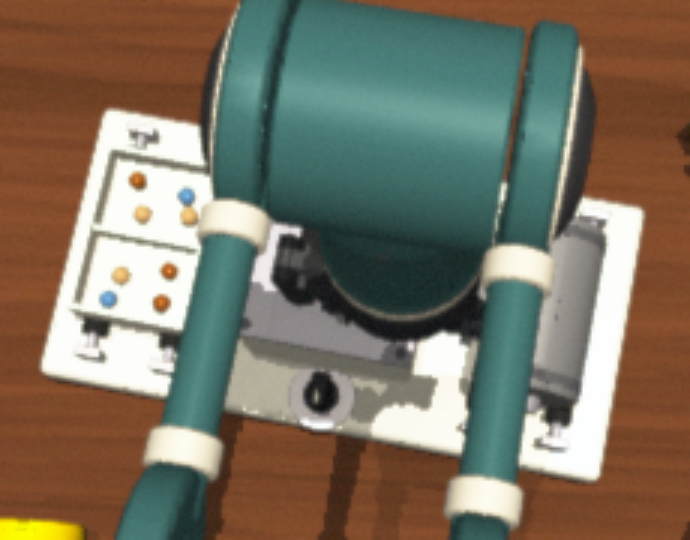

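In the scene crop the ball is at (305,241), which is full-image (342,246). The expected position at the forward stop is (341,245), so it is home. The drum and tray haven't moved and the gripper is clear. The arm hides the knob in the top view, so the network's hit there is false.

```bash
python3 -c "
from workcell import bot
print(bot.finish_job())"
```

```text
the job is handed in; nothing more can be done
None
```

The gear lever is in the drum-side (right) slot, pushed forward to its stop and released; the drum and tray have not moved, and the job is handed in.

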